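# Fetch the lacquer jar from behind the bottles

### The job

The hammer molding in the clamp is ready for lacquer, but the squat amber jar with the black lid is down in the middle of the narrow wooden caddy, out of reach behind and between the two tall bottles. Stand both bottles aside in the white enamel tray, then set the jar in the middle of the cork pad in front of the clamp, and only then stand each bottle back in the caddy on the spot it came from. Keep them all upright, drop nothing, and leave the mug, mallet and calipers where they are.

Things in the scene. Friction and masses are not known exactly. Their poses are not given: they have to be found in the camera images.
- bottle_white_mid (a point): White plastic bottle, red ribbed screw cap, paper band, straight-sided, upright: diameter 50 mm (cap 48 to 50 mm), height 110 mm, 0.13 to 0.27 kg. Starts at one end of the caddy; its upper half stands clear above the rim, so it is gripped there across the caddy. The point is on its axis half-way up, 55 mm above its underside; z is its upright axis. Its yaw means nothing.
- bottle_blue_mid (a point): Blue plastic bottle, white ribbed screw cap, paper band, same size as the white one (diameter 50 mm, height 110 mm, 0.13 to 0.27 kg). Starts at the other end of the caddy. The point is on its axis half-way up, 55 mm above its underside; z is its upright axis. Its yaw means nothing.
- jar_mid (a point): Squat amber jar with a flat black lid, to be fetched: diameter 58 mm (lid 57), height 50 mm, 0.12 to 0.24 kg. Starts on the floor of the caddy's middle, its lid 2 mm below the rim: 5 mm of gap to the side walls and about 6 mm to each bottle, so fingers fit beside it only along the caddy's length, once both bottles are gone. The point is on its axis, 25 mm above its underside; z up.
- caddy: Fixed narrow wooden bottle caddy, an open trough: outside 84 mm (its x) by 204 mm (its y, its length), inside 68 by 188 mm, rim 60 mm and floor 8 mm above the bench. Origin: centre of its underside. The jar stands in the middle, the bottles near (0, +60) and (0, -60) mm, which at which end differs. There are no partitions.
- tray: Fixed white enamel tray with a thin green rim, outside 160 mm (its x) by 240 mm (its y), inside 150 by 230 mm, floor 4 mm and rim 13 mm above the bench, empty at the start. Origin: centre of its underside. It has room for both bottles side by side along its y.
- cork (a point): Centre of the top of the cork pad (round, 90 mm across), 19 mm above the bench on a fixed beech board, 110 mm wide in y. Its x points along the board away from the robot: the black cast-iron clamp with brass wing screw, holding the molding, stands 88 to 156 mm away in that x, 48 mm to either side in y (wing screw 75 mm at -y), up to 110 mm above the pad. The board ends 50 mm before the point.
- mug: Green enamel mug standing behind the work area, to be left alone: diameter 80 mm, height 85 mm, handle at its +y. Origin: centre of its underside.
- mallet: Boxwood mallet lying on the bench close in front of the robot, to be left alone: round head 56 mm in diameter and 95 mm long, across; handle 22 mm thick reaching 222 mm from the head's centre along its +x. Origin: on the bench under the head's centre.
- calipers: Nickel vernier calipers lying flat behind the work area, to be left alone: 220 mm along their x, jaws 52 mm to -y and 30 mm to +y near the -x end, 8 to 12 mm thick. Origin: middle of the beam's underside.
Things that resemble listed ones, but are neither listed nor needed, are in the scene too. What is meant by the part that bears bottle_white_mid is not yellow, and is the smaller of those in its own colour. Of the things that look like the part that bears bottle_blue_mid, the smaller one is meant.

How it is judged:
By the outcome, as a careful person would: the job done as asked, in the order asked, and still so for the second after the job is handed in, with the robot touching nothing.
It also fails if it takes over 128 s, if anything falls off the work surface, if the arm or the gripper's body presses on something with over 40 N, if the wrist force passes 120 N, or if a joint passes its speed limit or range.

### The arm

A 7-joint arm with a two-finger parallel gripper is mounted at the origin on the work surface. World frame = base frame: x ahead of the robot, y to its left, z up, the work surface at z = 0. Lengths are in mm, angles in degrees, forces in N, time in s.
With the tool pointing down it reaches from about 350 to 900 mm from the base axis. Payload 8.1 kg.
Tool frame: the origin (TCP) lies at the very end of the fingers, on their centre line; the grasp point (between the pads) lies behind it (env.grip_point_offset is the z of the grasp point in the tool frame, in mm); z points along the fingers, y is the line along which they close (so a half turn about z gives the same grasp; the last joint's range is limited). The gripper opens to 85 mm and grips with 20 to 120 N. Pads are 22 mm wide; open, the fingers measure 114 mm over their backs; the gripper's body (76 mm by 85 mm) begins 54 mm behind the grasp point. The pads swing forward as they close: fully open they stand 13 mm farther back than shut.
Start: joints at [63.793, 24.895, 1.432, 90.138, -0.665, 64.973, -4.303], TCP at [217.104, -586.095, 231.323] pointing down, gripper open.
Joint ranges: [-149.89, 149.89], [-25.12, 119.58], [-72.63, 75.52], [4.76, 147.25], [-75.54, 255.54], [6.69, 114.76], [-157.13, 157.13]. Speed limits (degrees/s): [127.2, 127.2, 172.46, 172.46, 180, 180, 180].

### API

Orientations are given as a 3x3 rotation matrix whose columns are the frame's x, y, z axes.
In Python, from rig import env gives the robot as it stands.
- The arm moves only by the shell command python3 -m jog 'ROWS' [OPENING] [FORCE]. ROWS is JSON, a list of rows, each a list of 2 entries, a list of its own where there are three numbers: the shift along the tool's x, y, z in mm, then the turn about the tool's z in degrees. In form: [[[tx, ty, tz], spin], ...]. A call has 1 to 5 rows; each row shifts and turns the commanded pose from where the row before left it, along the tool's axes as they then stand; what a row does not reach is not made up. A row lasts 1/10 s, in which the tool goes at most 50 mm and 8.59 degrees, less where a joint would pass 70% of its speed; a pose out of reach is approached as far as the arm can. A call is refused whole if a number of a shift passes 50 or a number of a turn 8.59, either way. A call with a gripper value outside its range is refused whole. OPENING is the opening in per cent of the stroke, from 0 (shut) to 100 (fully open), set as the call begins (- or left out, the last holds). The fingers move at their own pace and stop on an object; FORCE is the grip in N (left out, the last holds). Time passes only in rows, so rows that do not move let the fingers close. It gives the time, the measured TCP pose, the force, the opening and the grip force at its end, in the units of the state.
- env.sense(): the state, without advancing time (a new reading comes with each control period).
- env.grab_frame(name): name is "scene" or "top" or "wrist"; returns the picture (420x560x3 uint8, blue, green, red); there is no depth.
- env.calibration(name): a dict with "vertical_fov" (degrees; the focal length in pixels is half the picture's height over the tangent of half this angle, whatever the lens; pixels are square), "cx", "cy" (the principal point, pixels), "view" (4x4, takes a point from world to camera coordinates). Camera axes: x right, y down, z forward; pixel columns grow to the right and rows downward; lengths in mm; the calibration is good to about 2 mm. A picture is of the moment at which its call begins: read the wrist's pose just before it. calibration takes no time and is no camera call; for the wrist camera it gives the pose at the moment of the call.
- env.job_done(): hands the job in; it is judged then, once.
Trained networks look in the newest picture that a camera, given by its name, has taken for a name from the list of things; names that differ only in an ending like _2 or _b are one class to them, and where a whole thing is asked for, a point or a joint stands for the part that bears it (a point fixed in the world has none). Each returns a list of dicts, best first, with "conf" (0 to 1); they miss things now and then, are a little off and sometimes report something else, mostly with a low value. They report only what shows in the picture. A call takes as long as a camera call. They do not tell look-alikes from the thing itself.
- env.find_in(query, camera): "centre" ([x, y, z] in mm, in the coordinates of the camera as it stood for that picture, good to about 4 mm: the middle of the surface that is visible of it).
- env.mark_of(query, camera): "centre" ([x, y, z] in mm, in the coordinates of the camera as it stood for that picture, good to about 4 mm: a listed point, or the origin of a listed thing).
The state is a dict: "t": time; "q": joint angles; "joint_velocities": joint speeds; "joint_torque": joint torques, N m; "ee_pos": TCP position; "eef_rot": TCP orientation; "wrist_force": force on the tool from outside, world axes, zero at the start; "wrist_torque": the same for the moment, N m; "opening": finger opening in mm; "gripper_force": force on a finger pad.
Only numpy, scipy, OpenCV 4.12 (cv2) and the standard library are available. Lean on these libraries where they do the work, as an engineer would, in place of code of your own. Each camera call takes 0.05 s, during which the arm holds its last target. There are 200 camera calls.

## Working session

There is one attempt and no reset: what is moved stays moved. The work goes in short steps, Python scripts to look and compute and a shell command to move; the robot and the scene stay as the last step left them, time stands still between calls to the robot, and variables do not carry over. Pictures are saved under pics/ and viewed, at most 16 in all, crops included, and the job is handed in when it is done.

```bash
ls; mkdir -p pics; cat > h.py <<'E'
import numpy as np, cv2
from rig import env
def w(cam,p,V=None):
    V=np.array(env.calibration(cam)["view"]) if V is None else V
    return (np.linalg.inv(V)@np.r_[p,1])[:3]
def px(cam,P):
    c=env.calibration(cam);q=(np.array(c["view"])@np.r_[P,1])[:3]
    f=210/np.tan(np.radians(c["vertical_fov"]/2));return np.array([c["cx"],c["cy"]])+f*q[:2]/q[2]
E
python3 - <<'E'
from h import *
for c in("scene","top"):
    cv2.imwrite(f"pics/{c}0.png",env.grab_frame(c))
    for n in["bottle_white_mid","bottle_blue_mid","jar_mid","caddy","tray","cork","mug","mallet","calipers"]:
        for r in env.mark_of(n,c)[:4]:
            if r["conf"]>.2:
                P=w(c,r["centre"]);print(c,n,round(r["conf"],2),P.round(),px(c,P).round())
print(env.grip_point_offset,env.sense())
E
```

```text
pics
scene bottle_white_mid 0.9 [497. 241.  65.] [350. 208.]
scene bottle_white_mid 0.75 [366. 313.  72.] [368. 180.]
scene bottle_white_mid 0.68 [382. 208.  51.] [333. 189.]
scene bottle_blue_mid 0.91 [593. 471.  76.] [448. 225.]
scene bottle_blue_mid 0.78 [558. 347.  62.] [394. 222.]
scene bottle_blue_mid 0.57 [528. 296.  34.] [371. 224.]
scene jar_mid 0.72 [528. 296.  33.] [371. 224.]
scene caddy 0.79 [525. 298.  -1.] [370. 233.]
scene caddy 0.32 [497. 244.  66.] [351. 208.]
scene tray 0.57 [ 537. -262.   -1.] [165. 240.]
scene tray 0.48 [ 732. -238.   -1.] [156. 295.]
scene cork 0.9 [511.   9.  20.] [264. 226.]
scene mug 0.59 [735. 190.  -1.] [341. 292.]
scene mallet 0.7 [ 364. -138.   -0.] [218. 202.]
scene calipers 0.88 [ 729. -240.   -3.] [156. 294.]
top bottle_white_mid 0.93 [363. 313.  77.] [164. 295.]
top bottle_white_mid 0.66 [497. 242.  68.] [197. 240.]
top bottle_white_mid 0.63 [375. 211.  54.] [209. 291.]
top bottle_blue_mid 0.83 [585. 471.  76.] [103. 202.]
top bottle_blue_mid 0.67 [561. 350.  64.] [154. 213.]
top jar_mid 0.76 [526. 293.  34.] [179. 229.]
top caddy 0.9
[... 412 characters left out ...]
ocities': array([ 0.0099235 , -0.06807143, -0.04883454, -0.01620248,  0.08251365,
       -0.07576155,  0.05174728]), 'joint_torque': array([-3.66187587e-04, -6.70299125e+01,  1.02452885e+00, -3.16571224e+01,
        1.54996879e-02,  2.62882066e-03,  3.31867363e-05]), 'ee_pos': array([ 217.13688655, -586.05505238,  231.35053474]), 'eef_rot': array([[ 9.37729769e-01,  3.47365628e-01,  2.00855936e-05],
       [ 3.47365629e-01, -9.37729768e-01, -4.08401880e-05],
       [ 4.64838148e-06,  4.52741049e-05, -9.99999999e-01]]), 'wrist_force': array([0.56622994, 0.22869432, 0.07635439]), 'wrist_torque': array([-0.06208107,  0.04477298,  0.01262367]), 'gripper_force': 0.0, 'opening': 84.93242911952566}
```

View pics/scene0.png

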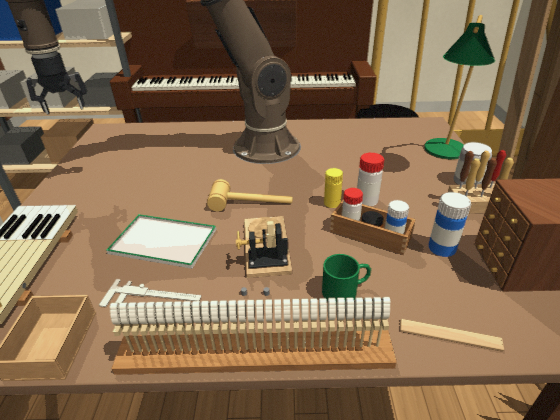

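View pics/top0.png

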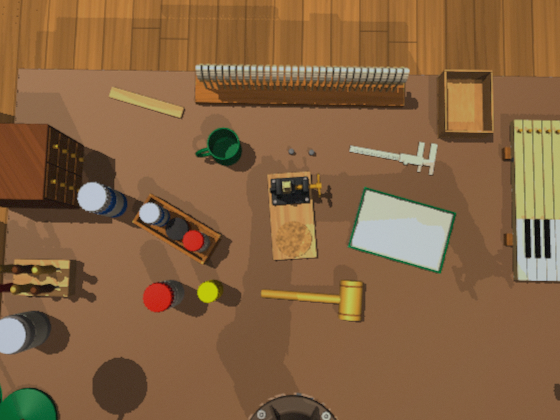

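The scene and top pictures agree with the networks. These could be taken for the bottles, with top-picture pixels:
- **White:** in the caddy with a red cap (193,240), large with a red cap (160,297), and yellow (208,292). I choose (193,240), the smaller one that is not yellow.
- **Blue:** in the caddy (150,213), large (96,197), and at the far left a pale-topped thing (15,335). I choose (150,213).
- **Jar:** only the one in the caddy (177,227).

Next I check the choice in one close crop.

```bash
cat >> h.py <<'E'
def go(P,yaw=None):
    """tool-frame shift to world P and spin so that tool y points at world angle yaw"""
    s=env.sense();R=s["eef_rot"];d=R.T@(np.array(P,float)-s["ee_pos"])
    a=np.degrees(np.arctan2(R[1,1],R[0,1]));
    out=[d.round(1),"yaw",round(a,1)]
    if yaw is not None:
        sp=-(yaw-a);sp=(sp+90)%180-90;out+=["spin first",round(sp,1)]
        t=np.radians(a-sp);y=np.r_[np.cos(t),np.sin(t),0];x=np.cross(y,[0,0,-1])
        e=np.array(P)-s["ee_pos"];out+=["then",np.round([x@e,y@e,-e[2]],1)]
    print("t",round(s["t"],1),"tcp",s["ee_pos"].round(1),*out,"F",s["wrist_force"].round(1),"open",round(s["opening"],1),"g",round(s["gripper_force"],1))
E
python3 - <<'E'
from h import *
a=cv2.imread("pics/top0.png")[140:350,70:270]
cv2.imwrite("pics/crop.png",cv2.resize(a,None,fx=2.8,fy=2.8,interpolation=cv2.INTER_CUBIC))
E
```

```text
(no output)
```

View pics/crop.png

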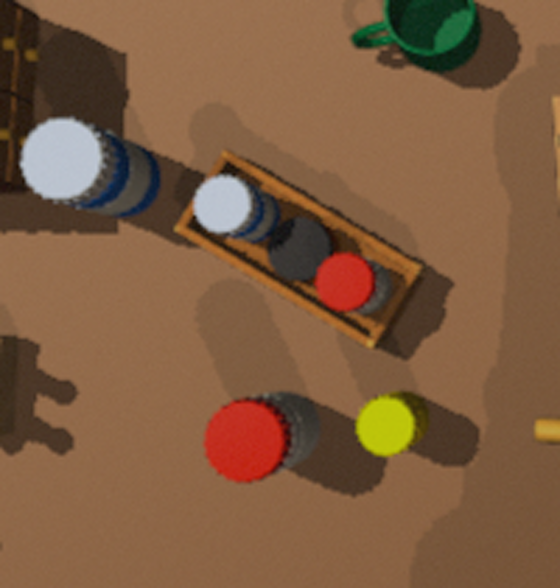

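The crop shows the caddy holding the blue bottle with a white cap (225,205), the black-lid jar (298,248) and the white bottle with a red cap (345,282). The larger look-alikes and the yellow bottle stand outside it, so the choice holds. Moving now.

```bash
python3 -m jog '[[[0,0,0],-8],[[0,0,0],-8],[[0,0,0],-8],[[0,0,0],-8],[[0,0,0],-7.3]]' 100 >/dev/null
for i in 1 2 3 4; do python3 -m jog '[[[43,-8.8,0],0],[[43,-8.8,0],0],[[43,-8.8,0],0],[[43,-8.8,0],0],[[43,-8.8,0],0]]' | tail -3; done
python3 - <<'E'
from h import *
V=np.array(env.calibration("wrist")["view"]);cv2.imwrite("pics/w1.png",env.grab_frame("wrist"))
for n in["bottle_white_mid","bottle_blue_mid","jar_mid","caddy"]:
    for r in env.mark_of(n,"wrist")[:2]: print(n,round(r["conf"],2),w("wrist",r["centre"],V).round(1))
go([497,242,67],-30.4)
E
```

```text
wrist_force: [1.0, -0.7, 0.6]
opening: 85.2
gripper_force: 0.0
wrist_force: [1.8, -0.6, 0.8]
opening: 85.1
gripper_force: 0.0
wrist_force: [0.5, -1.1, 0.7]
opening: 85.3
gripper_force: 0.0
wrist_force: [0.8, -0.8, 0.2]
opening: 85.0
gripper_force: 0.0
bottle_white_mid 0.66 [375.3 206.3  50.9]
jar_mid 0.66 [528.7 297.2  34.1]
t 3.8 tcp [500.  244.4 231. ] [ -3.4  -1.3 164. ] yaw -30.4 spin first 0.0 then [ -3.6  -1.4 164. ] F [ 0.4  0.2 -0.1] open 85.2 g 0.0
```

View pics/w1.png

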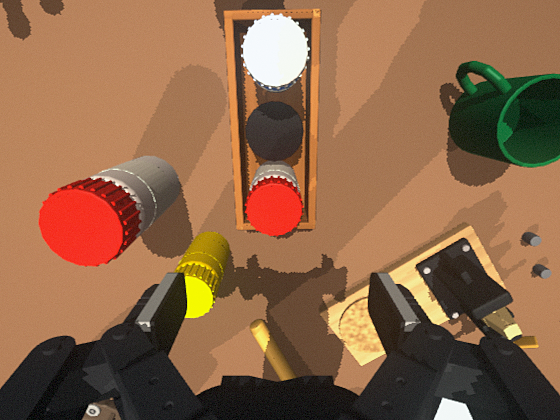

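The wrist view shows the caddy lined up with the tool. The red cap is at (274,207), the black lid at (275,130) and the white cap at (275,50), and the yellow bottle is well off to the left. I'll project the caps at their known heights.

```bash
python3 - <<'E'
from h import *
def ray(u,v,z,cam="wrist"):
    c=env.calibration(cam);f=210/np.tan(np.radians(c["vertical_fov"]/2));V=np.linalg.inv(np.array(c["view"]))
    d=V[:3,:3]@[(u-c["cx"])/f,(v-c["cy"])/f,1];o=V[:3,3];return (o+d*(z-o[2])/d[2]).round(1)
print(ray(274,207,118),ray(275,50,118),ray(275,130,58))
for u,v in((225,10),(321,10),(236,228),(316,228)): print(ray(u,v,60))
E
```

```text
[497.5 242.8 118. ] [558.8 345.4 118. ] [527.5 292.8  58. ]
[541.2 400.7  60. ]
[612.2 359.2  60. ]
[440.7 226.6  60. ]
[513.9 183.8  60. ]
```

```bash
python3 -m jog '[[[-2.6,-1.3,34],0],[[0,0,40],0],[[0,0,40],0],[[0,0,30],0],[[0,0,20],0]]' >/dev/null
python3 -m jog '[[[0,0,0],0],[[0,0,0],0],[[0,0,0],0],[[0,0,0],0],[[0,0,0],0]]' 0 45 >/dev/null
python3 -m jog '[[[0,0,0],0],[[0,0,0],0],[[0,0,0],0],[[0,0,0],0],[[0,0,0],0]]' 0 45
python3 - <<'E'
from h import *
go([545,-211,210],-11)
E
```

```text
t: 5.25
ee_pos: [498.5, 243.6, 68.9]
eef_rot: [[0.506, 0.863, 0.002], [0.863, -0.506, 0.001], [0.002, 0.002, -1.0]]
wrist_force: [-1.1, -1.4, 8.5]
opening: 49.1
gripper_force: 46.6
t 5.2 tcp [498.5 243.6  68.9] [-368.4  270.3 -141.3] yaw -30.4 spin first -19.4 then [-437.3  132.4 -141.1] F [-1.1 -1.4  8.5] open 49.1 g 46.6
```

```bash
python3 -m jog '[[[0,0,-10],0],[[0,0,-25],0],[[0,0,-40],0],[[0,0,-40],0],[[0,0,-25],0]]' >/dev/null
python3 -m jog '[[[0,0,0],-6.5],[[0,0,0],-6.5],[[0,0,0],-6.4]]'
python3 - <<'E'
from h import *
cv2.imwrite("pics/w2.png",env.grab_frame("wrist"))
c="top";env.grab_frame(c)
go([545,-211,210],-11)
E
```

```text
t: 6.05
ee_pos: [497.8, 243.2, 208.5]
eef_rot: [[0.186, 0.983, 0.001], [0.983, -0.186, 0.0], [0.0, 0.001, -1.0]]
wrist_force: [-0.7, 0.8, -1.4]
opening: 48.3
gripper_force: 46.8
t 6.2 tcp [497.7 243.1 208.1] [-437.   132.1   -2. ] yaw -10.9 spin first 0.1 then [-436.7  133.    -1.9] F [ 0.3 -0.3 -1.1] open 48.7 g 46.8
```

View pics/w2.png

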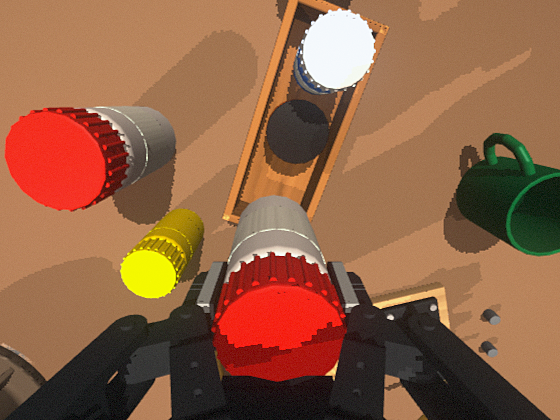

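The bottle is held at the cap end and hangs straight; the caddy keeps the jar (298,130) and the blue bottle (337,50). On to the tray.

```bash
python3 -m jog '[[[-20,6,0],0],[[-40,12,0],0],[[-42,13,0],0],[[-42,13,0],0],[[-42,13,0],0]]' >/dev/null
python3 -m jog '[[[-42,13,0],0],[[-42,13,0],0],[[-42,13,0],0],[[-42,13,0],0],[[-42,12,0],0]]' >/dev/null
python3 -m jog '[[[-30,8,0],0],[[-11,3,0],0],[[0,0,0],0]]' 
python3 - <<'E'
from h import *
c="top";env.grab_frame(c)
for r in env.mark_of("tray",c)[:2]: print(r["conf"],w(c,r["centre"]).round())
go([545,-211,68],-11)
E
```

```text
t: 7.45
ee_pos: [543.8, -212.7, 207.3]
eef_rot: [[0.196, 0.981, -0.0], [0.981, -0.196, -0.0], [-0.0, 0.0, -1.0]]
wrist_force: [-0.2, 1.0, -2.3]
opening: 48.4
gripper_force: 46.8
0.97 [ 537. -269.    3.]
0.53 [ 731. -241.   -1.]
t 7.5 tcp [ 544.2 -209.1  207.6] [ -1.8   1.1 139.6] yaw -11.0 spin first 0.0 then [ -1.7   1.1 139.6] F [ 0.1  1.1 -2. ] open 48.8 g 46.8
```

```bash
python3 -m jog '[[[0,0,30],0],[[0,0,40],0],[[0,0,40],0],[[0,0,20],0],[[0,0,6],0]]' >/dev/null
python3 -m jog '[[[0,0,3],0],[[0,0,2],0],[[0,0,1],0],[[0,0,0],0],[[0,0,0],0]]'
```

```text
t: 8.55
ee_pos: [544.5, -211.1, 66.0]
eef_rot: [[0.191, 0.982, 0.001], [0.982, -0.191, -0.0], [-0.0, 0.001, -1.0]]
wrist_force: [0.2, 0.5, -1.1]
opening: 48.4
gripper_force: 46.8
```

```bash
python3 -m jog '[[[0,0,0.7],0],[[0,0,0],0],[[0,0,0],0]]' | grep -E "ee_pos|wrist"
python3 -m jog '[[[0,0,0.7],0],[[0,0,0],0],[[0,0,0],0]]' | grep -E "ee_pos|wrist"
```

```text
ee_pos: [544.4, -211.0, 65.0]
wrist_force: [-0.5, 0.4, 3.3]
ee_pos: [544.4, -211.0, 64.9]
wrist_force: [-3.5, 0.5, 11.0]
```

Contact at the expected height (64.9). I'll release, rise, and head to the blue bottle.

```bash
python3 -m jog '[[[0,0,-0.6],0],[[0,0,0],0],[[0,0,0],0],[[0,0,0],0],[[0,0,0],0]]' 100 | grep -E "ee_pos|wrist|open"
python3 -m jog '[[[0,0,-10],0],[[0,0,-30],0],[[0,0,-40],0],[[0,0,-40],0],[[0,0,-24],0]]' | grep -E "ee_pos|wrist|open"
python3 -m jog '[[[0,0,0],6.5],[[0,0,0],6.5],[[0,0,0],6.4]]' >/dev/null
python3 - <<'E'
from h import *
cv2.imwrite("pics/s1.png",env.grab_frame("scene"))
go([558.8,345.4,210],-30)
E
```

```text
ee_pos: [544.0, -210.9, 64.4]
wrist_force: [0.3, 0.1, 0.4]
opening: 85.4
ee_pos: [545.2, -210.6, 212.5]
wrist_force: [0.4, -0.5, -1.3]
opening: 85.6
t 10.5 tcp [ 544.2 -210.7  209.5] [ 484.2 -273.9   -0.6] yaw -31.0 spin first -1.0 then [ 488.9 -265.4   -0.5] F [1.  0.6 0.4] open 85.5 g 0.0
```

View pics/s1.png

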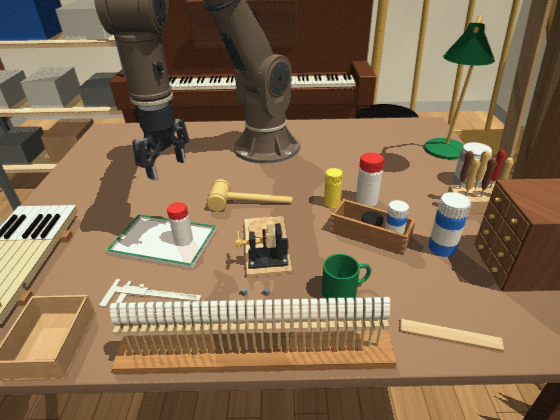

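The white bottle stands upright in the tray at (180,225), and nothing else has changed. I'm going over to the blue bottle.

```bash
for i in 1 2; do python3 -m jog '[[[35,-19,0],0],[[35,-19,0],0],[[35,-19,0],0],[[35,-19,0],0],[[35,-19,0],0]]' >/dev/null; done
python3 -m jog '[[[35,-19,0],0],[[35,-19,0],0],[[35,-19,0],0],[[30,-17,0],0],[[0,0,0],0]]' >/dev/null
python3 - <<'E'
from h import *
s=env.sense();V=np.linalg.inv(np.array(env.calibration("wrist")["view"]));print("cam in tool",(s["eef_rot"].T@(V[:3,3]-s["ee_pos"])).round())
cv2.imwrite("pics/w3.png",env.grab_frame("wrist"))
c="top";env.grab_frame(c)
for r in env.mark_of("bottle_white_mid",c)[:4]: print(r["conf"],w(c,r["centre"]).round())
go([558.8,345.4,67],-30)
E
```

```text
cam in tool [  82.    1. -143.]
0.84 [ 542. -214.   62.]
t 12.2 tcp [561.7 340.5 208.6] [  2.9  -5.  141.6] yaw -30.3 spin first -0.3 then [  2.8  -4.9 141.6] F [ 1.  -0.6 -0.4] open 85.5 g 0.0
```

View pics/w3.png

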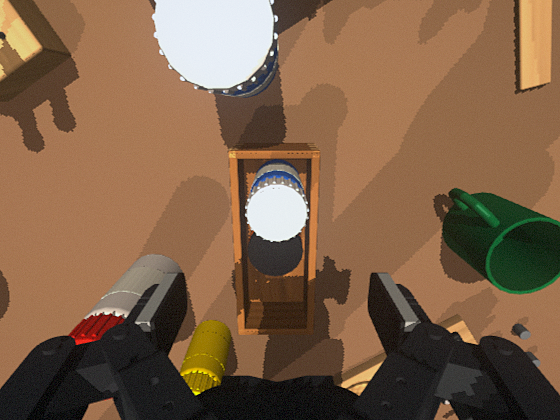

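The blue bottle's cap is at (277,211) and the jar is behind it. The large blue look-alike at (215,40) is clear of the gripper path.

```bash
cat >> h.py <<'E'
def ray(u,v,z,cam="wrist"):
    c=env.calibration(cam);f=210/np.tan(np.radians(c["vertical_fov"]/2));V=np.linalg.inv(np.array(c["view"]))
    d=V[:3,:3]@[(u-c["cx"])/f,(v-c["cy"])/f,1];o=V[:3,3];return (o+d*(z-o[2])/d[2]).round(1)
E
python3 -c "
from h import *
p=ray(277,211,118);print(p);go([p[0],p[1],67],-30)"
```

```text
[563.5 341.2 118. ]
t 12.2 tcp [561.7 340.5 208.6] [  1.6   1.2 141.6] yaw -30.3 spin first -0.3 then [  1.5   1.2 141.6] F [ 1.  -0.6 -0.4] open 85.5 g 0.0
```

The two estimates differ by 6 mm, probably because the arm was still settling when the picture was taken. One check at rest.

```bash
python3 - <<'E'
from h import *
s0=env.sense()["ee_pos"]
im=env.grab_frame("wrist").astype(int)
m=((im.min(2)>150)).astype(np.uint8);n,l,st,c=cv2.connectedComponentsWithStats(m)
for i in range(1,n):
    if st[i,4]>800: print(st[i],c[i].round(1), ray(*(c[i]),118))
print(s0, env.sense()["ee_pos"])
cv2.imwrite("pics/w4.png",im)
E
```

```text
[ 137    0  129   80 7984] [201.1  34. ] [582.8 470.3 118. ]
[ 237  175   65   61 2900] [268.6 205.7] [560.5 347.4 118. ]
[561.65662294 340.47520716 208.58308114] [562.00839931 339.70869658 208.57740511][ WARN:0@1.035] global loadsave.cpp:1063 imwrite_ Unsupported depth image for selected encoder is fallbacked to CV_8U.
```

View pics/w4.png

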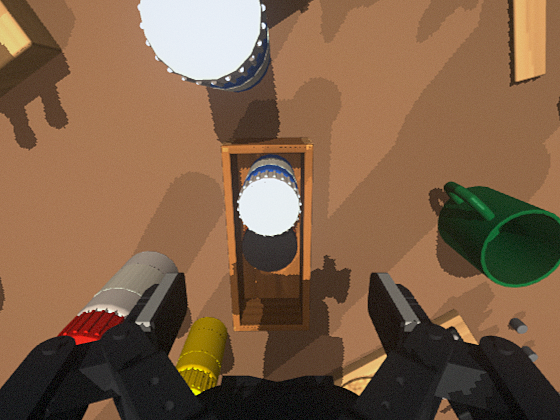

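At rest the cap is at (269,206), which gives (560.5,347.4) and agrees with the networks. I'll grasp there.

```bash
python3 -m jog '[[[5.3,-5.4,30],0],[[0,0,40],0],[[0,0,40],0],[[0,0,20],0],[[0,0,11],0]]' | grep ee_pos
python3 -m jog '[[[0,0,0],0],[[0,0,0],0],[[0,0,0],0],[[0,0,0],0],[[0,0,0],0]]' 0 45 | grep -E "ee_pos|open|grip"
python3 -m jog '[[[0,0,0],0],[[0,0,0],0],[[0,0,0],0],[[0,0,0],0],[[0,0,0],0]]' | grep -E "ee_pos|open|grip|wrist"
python3 -m jog '[[[0,0,-10],0],[[0,0,-25],0],[[0,0,-40],0],[[0,0,-40],0],[[0,0,-25],0]]' >/dev/null
python3 -m jog '[[[0,0,0],-6.5],[[0,0,0],-6.5],[[0,0,0],-6.5],[[0,0,0],0],[[0,0,0],0]]'
python3 - <<'E'
from h import *
go([524,-320,208],-11)
E
```

```text
ee_pos: [559.5, 345.6, 65.4]
ee_pos: [560.6, 349.1, 69.6]
opening: 48.7
gripper_force: 46.8
ee_pos: [560.6, 349.1, 69.6]
wrist_force: [-0.2, -1.0, 6.8]
opening: 48.3
gripper_force: 46.8
t: 14.7
ee_pos: [559.6, 348.3, 208.0]
eef_rot: [[0.192, 0.981, 0.0], [0.981, -0.192, 0.0], [0.0, 0.0, -1.0]]
wrist_force: [-0.2, -0.2, -1.5]
opening: 48.1
gripper_force: 47.1
t 14.7 tcp [559.6 348.3 208. ] [-6.627e+02  9.340e+01 -2.000e-01] yaw -11.1 spin first -0.1 then [-662.8   92.6   -0. ] F [-0.2 -0.2 -1.5] open 48.1 g 47.1
```

```bash
python3 -m jog '[[[-20,3,0],0],[[-40,5.6,0],0],[[-42,6,0],0],[[-42,6,0],0],[[-42,6,0],0]]' >/dev/null
for i in 1 2; do python3 -m jog '[[[-42,6,0],0],[[-42,6,0],0],[[-42,6,0],0],[[-42,6,0],0],[[-42,6,0],0]]' >/dev/null; done
python3 -m jog '[[[-35,4,0],0],[[-20,2,0],0],[[0,0,0],0],[[0,0,0],0],[[0,0,0],0]]' | grep -E "ee_pos|grip"
python3 - <<'E'
from h import *
go([524,-320,66],-11)
E
```

```text
ee_pos: [526.3, -316.7, 207.8]
gripper_force: 47.1
t 16.7 tcp [ 526.3 -316.7  207.8] [ -3.7  -1.7 141.8] yaw -10.8 spin first 0.2 then [ -3.7  -1.6 141.8] F [-0.5 -1.3 -1.5] open 48.0 g 47.1
```

```bash
python3 -m jog '[[[-3.7,-1.7,30],0],[[0,0,40],0],[[0,0,40],0],[[0,0,20],0],[[0,0,7],0]]' >/dev/null
python3 -m jog '[[[0,0,2],0],[[0,0,1.5],0],[[0,0,0],0],[[0,0,0],0],[[0,0,0],0]]' | grep -E "ee_pos|wrist"
python3 -m jog '[[[0,0,0.8],0],[[0,0,0],0],[[0,0,0],0]]' | grep -E "ee_pos|wrist"
```

```text
ee_pos: [523.9, -321.8, 67.8]
wrist_force: [0.7, -0.6, -2.2]
ee_pos: [523.4, -321.6, 66.2]
wrist_force: [-0.7, -0.1, -2.0]
```

```bash
for i in 1; do python3 -m jog '[[[0,0,0.7],0],[[0,0,0],0],[[0,0,0],0]]' | grep -E "ee_pos|wrist"; done
python3 -m jog '[[[0,0,0.6],0],[[0,0,0],0],[[0,0,0],0]]' | grep -E "ee_pos|wrist"
```

```text
ee_pos: [523.5, -321.6, 65.7]
wrist_force: [-1.4, 0.3, 2.0]
ee_pos: [523.5, -321.7, 65.6]
wrist_force: [-2.9, 1.0, 6.5]
```

```bash
python3 -m jog '[[[0,0,-0.6],0],[[0,0,0],0],[[0,0,0],0],[[0,0,0],0],[[0,0,0],0]]' 100 | grep -E "ee_pos|wrist|open"
python3 -m jog '[[[0,0,-10],0],[[0,0,-30],0],[[0,0,-40],0],[[0,0,-40],0],[[0,0,-24],0]]' >/dev/null
for i in 1 2; do python3 -m jog '[[[0,0,0],-7.1],[[0,0,0],-7.1],[[0,0,0],-7.1],[[0,0,0],-7.1],[[0,0,0],-7.1]]' >/dev/null; done
python3 - <<'E'
from h import *
cv2.imwrite("pics/s2.png",env.grab_frame("scene"))
go([527,293,208],60); print(env.sense()["q"].round())
E
```

```text
ee_pos: [523.4, -321.5, 65.4]
wrist_force: [0.0, 0.2, 0.1]
opening: 85.4
t 20.6 tcp [ 523.3 -321.8  210.1] [296.6 538.6   1.9] yaw 60.8 spin first 0.8 then [304.2 534.3   2.1] F [-0.3 -0.3  0.1] open 85.3 g 0.0
[ 61.  35. -54.  90.  30.  70.  62.]
```

View pics/s2.png

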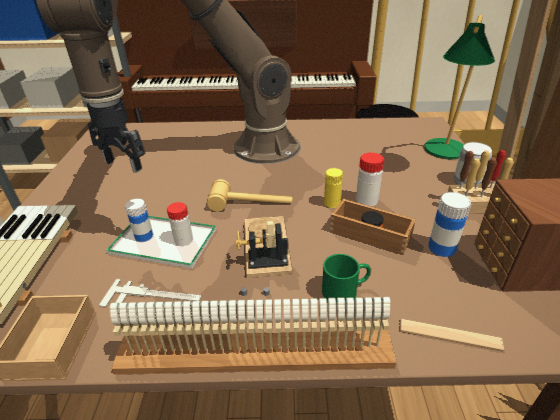

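Both bottles stand in the tray at (138,222) and (180,225), and the jar is alone in the caddy at (372,218). Over to the jar.

```bash
python3 -m jog '[[[0,0,0],0.8],[[19.5,34.5,0],0],[[19.5,34.5,0],0],[[19.5,34.5,0],0],[[19.5,34.5,0],0]]' >/dev/null
python3 -m jog '[[[19.5,34.5,0],0],[[19.5,34.5,0],0],[[19.5,34.5,0],0],[[19.5,34.5,0],0],[[19.5,34.5,0],0]]' >/dev/null
python3 -m jog '[[[19.5,34.5,0],0],[[19.5,34.5,0],0],[[19.5,34.5,0],0],[[19.5,34.5,0],0],[[19.5,34.5,0],0]]' >/dev/null
python3 -m jog '[[[17,18,0],0],[[0,0,0],0],[[0,0,0],0],[[0,0,0],0],[[0,0,0],0]]' >/dev/null
python3 - <<'E'
from h import *
im=env.grab_frame("wrist");cv2.imwrite("pics/w5.png",im)
V=np.array(env.calibration("wrist")["view"])
for n in("jar_mid","caddy"):
  for r in env.mark_of(n,"wrist")[:2]: print(n,r["conf"],w("wrist",r["centre"],V).round(1))
go([527,293,18],60); print(env.sense()["q"].round())
E
```

```text
jar_mid 0.84 [530.2 295.7  33.9]
t 22.8 tcp [530.  256.3 209.5] [ 21.4  30.  191.5] yaw 59.2 spin first -0.8 then [ 20.9  30.3 191.5] F [ 0.3 -0.5  0.2] open 85.4 g 0.0
[  5.  33. -54.  94.  28.  68.   3.]
```

View pics/w5.png

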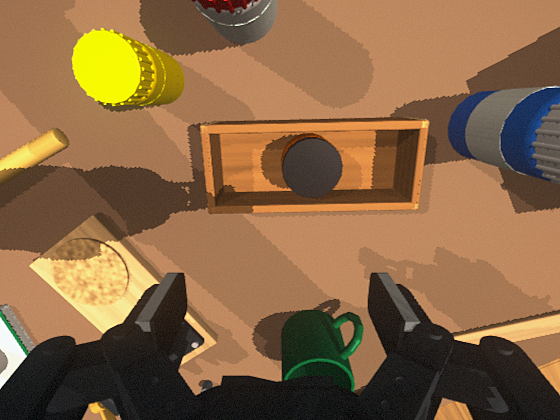

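The jar lid is at (312,167) in an empty caddy, and the cork is at about (90,271). I'll convert these.

```bash
python3 - <<'E'
from h import *
p=ray(312,167,58);print("jar",p,"cork",ray(90,271,19))
c=np.array([ray(*q,60) for q in((203,124),(430,120),(428,211),(209,214))]);print("caddy",c.mean(0),np.degrees(np.arctan2(*(c[1]-c[0])[1::-1])),np.degrees(np.arctan2(*(c[2]-c[3])[1::-1])))
go([p[0],p[1],18],60)
E
```

```text
jar [525.  295.5  58. ] cork [508.7  10.1  19. ]
caddy [529.025 298.7    60.   ] 60.25511870305777 60.13794958313284
t 22.8 tcp [530.  256.3 209.5] [ 24.4  31.1 191.5] yaw 59.2 spin first -0.8 then [ 23.9  31.4 191.5] F [ 0.3 -0.5  0.2] open 85.4 g 0.0
```

```bash
python3 -m jog '[[[0,0,0],-0.9],[[11,16,0],0],[[11,16,0],0],[[0,0,40],0],[[0,0,40],0]]' >/dev/null
python3 -m jog '[[[0,0,30],0],[[0,0,10],0],[[0,0,0],0],[[0,0,0],0]]' >/dev/null
python3 - <<'E'
from h import *
im=env.grab_frame("wrist");cv2.imwrite("pics/w6.png",im)
V=np.array(env.calibration("wrist")["view"])
go([527,295,18],60)
E
```

```text
t 23.8 tcp [527.2 296.9  91.3] [-0.7 -2.  73.3] yaw 60.2 spin first 0.2 then [-0.7 -1.8 73.3] F [-0.5 -0.3  0.1] open 85.8 g 0.0
```

View pics/w6.png

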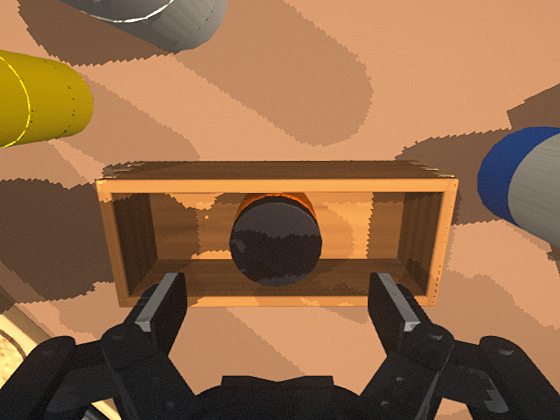

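The lid at (276,241) is centred between the fingers (midpoint about column 277). I'll check its depth along tool x, then descend.

```bash
python3 - <<'E'
from h import *
p=ray(276,241,58);print(p);go([p[0],p[1],18],60)
E
```

```text
[524.3 296.5  58. ]
t 23.8 tcp [527.2 296.9  91.3] [ 2.4 -2.  73.3] yaw 60.2 spin first 0.2 then [ 2.3 -1.8 73.3] F [-0.5 -0.3  0.1] open 85.8 g 0.0
```

```bash
python3 -m jog '[[[1.5,-1.5,20],0],[[0,0,20],0],[[0,0,18],0],[[0,0,10],0],[[0,0,5],0]]' | grep -E "ee_pos|wrist"
python3 -m jog '[[[0,0,0],0],[[0,0,0],0],[[0,0,0],0],[[0,0,0],0],[[0,0,0],0]]' 0 45 | grep -E "ee_pos|wrist"
python3 -m jog '[[[0,0,0],0],[[0,0,0],0],[[0,0,0],0],[[0,0,0],0],[[0,0,0],0]]' | grep -E "ee_pos|wrist|open|grip"
python3 -m jog '[[[0,0,-10],0],[[0,0,-25],0],[[0,0,-40],0],[[0,0,-40],0],[[0,0,-25],0]]' >/dev/null
python3 -m jog '[[[0,0,0],0],[[0,0,0],0],[[0,0,0],0]]'
python3 - <<'E'
from h import *
go([509,8,158],90)
c="top";im=env.grab_frame(c)
for r in env.mark_of("cork",c)[:1]+env.mark_of("jar_mid",c)[:2]: print(r["conf"],w(c,r["centre"]).round(1))
a=im[160:280,250:340];cv2.imwrite("pics/t2.png",cv2.resize(a,None,fx=5,fy=5,interpolation=cv2.INTER_CUBIC))
E
```

```text
ee_pos: [524.4, 295.4, 16.1]
wrist_force: [-0.2, 0.3, 0.3]
ee_pos: [524.9, 296.1, 17.6]
wrist_force: [-0.3, -0.2, 6.1]
ee_pos: [524.9, 296.1, 17.6]
wrist_force: [-0.6, 0.1, 6.2]
opening: 56.8
gripper_force: 48.7
t: 26.05
ee_pos: [523.9, 294.6, 155.4]
eef_rot: [[-0.868, 0.497, -0.001], [0.497, 0.868, -0.001], [0.001, -0.002, -1.0]]
wrist_force: [-0.0, 0.2, -2.3]
opening: 56.5
gripper_force: 48.5
t 26.1 tcp [523.9 294.6 155.4] [-129.4 -256.1   -2.1] yaw 60.2 spin first -29.8 then [  14.9 -286.6   -2.6] F [-0.   0.2 -2.3] open 56.5 g 48.5
0.9 [505.2   6.8  18.7]
```

View pics/t2.png

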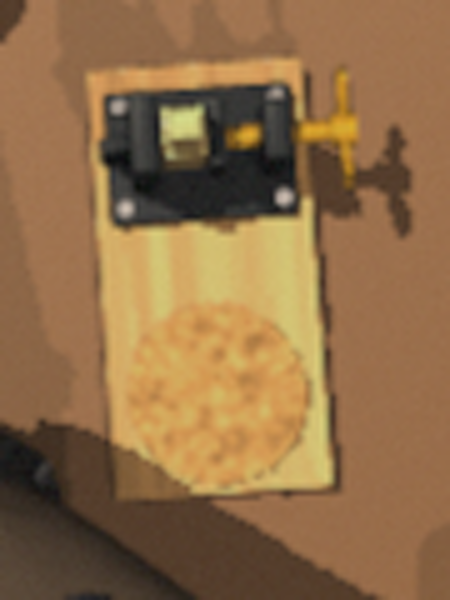

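The cork centre is at crop (218,395), i.e. top pixel about (293.2,238.6). The board is turned about 4° and the clamp is well beyond it.

```bash
python3 -m jog '[[[0,0,0],-6.8],[[0,0,0],-6.8],[[0,0,0],-6.8],[[0,0,0],-6.8],[[0,0,0],-6.8]]' >/dev/null
python3 - <<'E'
from h import *
print(ray(293.2,238.6,19,"top"));go([508,8,155],94)
E
```

```text
[507.3   7.   19. ]
t 26.7 tcp [524.1 295.2 155.7] [  38.7 -285.1    0.9] yaw 94.5 spin first 0.5 then [  36.1 -285.4    0.7] F [ 0.3  0.8 -2.8] open 56.3 g 48.4
```

```bash
python3 -m jog '[[[3,-15,0],0.5],[[4,-30,0],0],[[5,-40,0],0],[[5,-40,0],0],[[5,-40,0],0]]' >/dev/null
python3 -m jog '[[[5,-40,0],0],[[5,-40,0],0],[[4,-30,0],0],[[0,-10,0],0],[[0,0,0],0]]' >/dev/null
python3 -m jog '[[[0,0,0],0],[[0,0,0],0],[[0,0,0],0]]' >/dev/null
python3 -c "
from h import *
go([508,8,30],94)"
```

```text
t 28.0 tcp [507.1  10.3 156.6] [ -0.7  -2.4 126.6] yaw 93.9 spin first -0.1 then [ -0.7  -2.3 126.6] F [-0.6  0.2 -1.4] open 56.3 g 48.5
```

```bash
python3 -m jog '[[[-0.7,-2.3,30],0],[[0,0,40],0],[[0,0,30],0],[[0,0,16],0],[[0,0,6],0]]' >/dev/null
python3 -m jog '[[[0,0,2],0],[[0,0,1],0],[[0,0,0],0],[[0,0,0],0],[[0,0,0],0]]' | grep -E "ee_pos|wrist"
python3 -m jog '[[[0,0,0.8],0],[[0,0,0],0],[[0,0,0],0]]' | grep -E "ee_pos|wrist"
python3 -m jog '[[[0,0,0.7],0],[[0,0,0],0],[[0,0,0],0]]' | grep -E "ee_pos|wrist"
```

```text
ee_pos: [508.3, 6.3, 32.1]
wrist_force: [0.4, -0.1, -1.0]
ee_pos: [507.9, 6.4, 30.7]
wrist_force: [0.6, -0.1, -1.9]
ee_pos: [507.9, 6.4, 30.0]
wrist_force: [0.6, -0.5, -1.4]
```

```bash
python3 -m jog '[[[0,0,0.7],0],[[0,0,0],0],[[0,0,0],0]]' | grep -E "ee_pos|wrist"
python3 -m jog '[[[0,0,0.6],0],[[0,0,0],0],[[0,0,0],0]]' | grep -E "ee_pos|wrist"
```

```text
ee_pos: [507.9, 6.4, 29.3]
wrist_force: [0.9, -0.3, -1.1]
ee_pos: [507.9, 6.4, 28.7]
wrist_force: [0.0, 0.1, -1.4]
```

```bash
python3 -m jog '[[[0,0,0.7],0],[[0,0,0],0],[[0,0,0],0]]' | grep -E "ee_pos|wrist"
python3 -m jog '[[[0,0,0.5],0],[[0,0,0],0],[[0,0,0],0]]' | grep -E "ee_pos|wrist"
```

```text
ee_pos: [508.0, 6.5, 28.6]
wrist_force: [-3.0, -1.4, 8.4]
ee_pos: [508.0, 6.4, 28.5]
wrist_force: [-4.9, -2.2, 16.6]
```

```bash
python3 -m jog '[[[0,0,-1],0],[[0,0,0],0],[[0,0,0],0],[[0,0,0],0],[[0,0,0],0]]' 100 | grep -E "ee_pos|wrist|open"
python3 -m jog '[[[0,0,-10],0],[[0,0,-40],0],[[0,0,-45],0],[[0,0,-45],0],[[0,0,-40],0]]' >/dev/null
for i in 1 2; do python3 -m jog '[[[0,0,0],8.1],[[0,0,0],8.1],[[0,0,0],8.1],[[0,0,0],8.1],[[0,0,0],8.1]]' >/dev/null; done
python3 -m jog '[[[0,0,0],8],[[0,0,0],8],[[0,0,0],8],[[0,0,0],0],[[0,0,0],0]]' >/dev/null
python3 - <<'E'
from h import *
go([544.4,-211,210],-11)
c="top";im=env.grab_frame(c);cv2.imwrite("pics/t3.png",im)
for n in("jar_mid","cork","bottle_white_mid","bottle_blue_mid"):
  for r in env.mark_of(n,c)[:4]: print(n,round(r["conf"],2),w(c,r["centre"]).round(1))
E
```

```text
ee_pos: [507.9, 6.5, 28.4]
wrist_force: [-0.2, -0.4, -0.7]
opening: 85.0
t 33.3 tcp [507.9   6.8 208.9] [-206.8   77.4   -1. ] yaw -11.0 spin first -0.0 then [-206.8   77.4   -1.1] F [ 0.5 -0.3  1. ] open 85.3 g 0.0
bottle_white_mid 0.91 [364.8 315.3  74.4]
bottle_white_mid 0.74 [ 546.3 -215.1   63.4]
bottle_blue_mid 0.78 [ 522.5 -323.1   61.4]
bottle_blue_mid 0.56 [588.3 472.4  77.3]
```

```bash
python3 -m jog '[[[-35,13,0],0],[[-42,16,0],0],[[-42,16,0],0],[[-42,16,0],0],[[-40,14,0],0]]' >/dev/null
python3 -m jog '[[[-6,2.4,0],0],[[0,0,0],0],[[0,0,0],0],[[0,0,0],0]]' >/dev/null
python3 - <<'E'
from h import *
go([544.2,-211,65.2],-11)
c="top";im=env.grab_frame(c);cv2.imwrite("pics/t4.png",im)
for n in("jar_mid","cork"):
  for r in env.mark_of(n,c)[:2]: print(n,round(r["conf"],2),w(c,r["centre"]).round(1))
a=im[160:300,250:340];cv2.imwrite("pics/t4.png",cv2.resize(a,None,fx=4,fy=4,interpolation=cv2.INTER_CUBIC))
E
```

```text
t 34.5 tcp [ 543.5 -209.7  208.7] [ -1.2   0.9 143.5] yaw -11.1 spin first -0.1 then [ -1.1   0.9 143.5] F [-0.2  1.  -0.3] open 85.7 g 0.0
jar_mid 0.64 [505.5   6.1  40.9]
cork 0.88 [505.8   4.6  20.8]
cork 0.67 [ 7.280e+02 -2.431e+02 -2.000e-01]
```

View pics/t4.png

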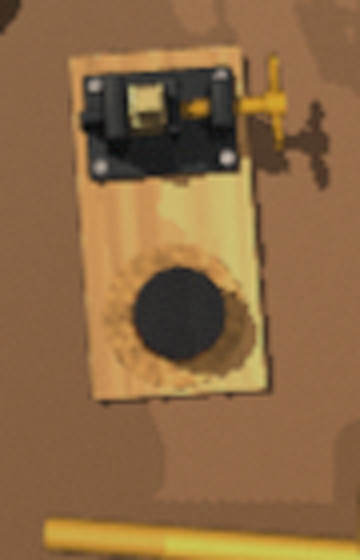

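The jar sits centred on the cork, with its lid at crop (180,314); the networks put jar and cork within 2 mm. Now I pick the white bottle from the tray.

```bash
python3 -m jog '[[[-1.2,0.9,30],0],[[0,0,40],0],[[0,0,40],0],[[0,0,23],0],[[0,0,9],0]]' >/dev/null
python3 -m jog '[[[0,0,0],0],[[0,0,0],0],[[0,0,0],0],[[0,0,0],0],[[0,0,0],0]]' 0 45 | grep -E "ee_pos"
python3 -m jog '[[[0,0,0],0],[[0,0,0],0],[[0,0,0],0],[[0,0,0],0],[[0,0,0],0]]' | grep -E "ee_pos|wrist|open|grip"
python3 -m jog '[[[0,0,-10],0],[[0,0,-25],0],[[0,0,-40],0],[[0,0,-40],0],[[0,0,-25],0]]' >/dev/null
python3 -m jog '[[[0,0,0],6.5],[[0,0,0],6.5],[[0,0,0],6.5],[[0,0,0],0],[[0,0,0],0]]' >/dev/null
python3 -c "
from h import *
go([498.5,243.6,210],-30.4)"
```

```text
ee_pos: [544.9, -213.1, 68.3]
ee_pos: [544.9, -213.2, 68.3]
wrist_force: [-2.0, 0.7, 7.1]
opening: 48.3
gripper_force: 45.4
t 37.1 tcp [ 544.1 -213.   207.2] [ 369.9 -271.6   -3.1] yaw -30.6 spin first -0.2 then [ 370.8 -270.4   -2.8] F [ 0.2  0.1 -2. ] open 48.5 g 46.5
```

```bash
python3 -m jog '[[[18,-13,0],0],[[36,-27,0],0],[[38,-28,0],0],[[38,-28,0],0],[[38,-28,0],0]]' >/dev/null
python3 -m jog '[[[38,-28,0],0],[[38,-28,0],0],[[38,-28,0],0],[[38,-28,0],0],[[30,-22,0],0]]' >/dev/null
python3 -m jog '[[[19,-13,0],0],[[0,0,0],0],[[0,0,0],0],[[0,0,0],0],[[0,0,0],0]]' | grep -E "ee_pos|wrist|open|grip"
python3 -c "
from h import *
go([497.5,242,74],-30.4)"
```

```text
ee_pos: [500.4, 241.1, 206.4]
wrist_force: [0.3, -0.6, -0.8]
opening: 48.4
gripper_force: 46.5
t 38.6 tcp [500.4 241.1 206.4] [ -0.7  -3.  132.4] yaw -30.9 spin first -0.5 then [ -0.7  -3.  132.4] F [ 0.3 -0.6 -0.8] open 48.4 g 46.5
```

```bash
python3 -m jog '[[[-0.7,-3,20],-0.5],[[0,0,30],0],[[0,0,12],0],[[0,0,0],0],[[0,0,0],0]]' >/dev/null
python3 - <<'E'
from h import *
go([497.5,242,74],-30.4)
im=env.grab_frame("wrist");cv2.imwrite("pics/w7.png",im)
E
```

```text
t 39.1 tcp [497.5 243.5 145.2] [-1.4  0.7 71.2] yaw -30.3 spin first 0.1 then [-1.3  0.8 71.2] F [ 0.8  0.2 -1.4] open 48.6 g 46.5
```

View pics/w7.png

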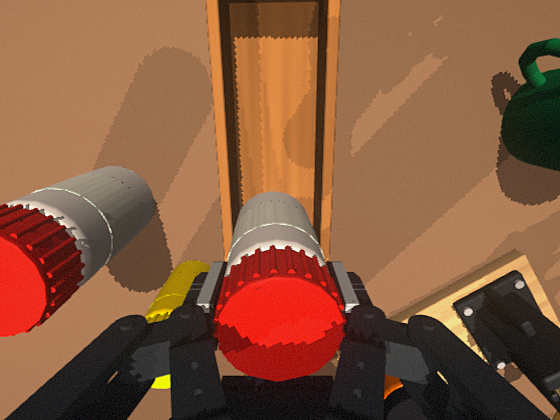

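The bottle's base (276,205) is centred between the caddy walls (columns about 225 and 327). Lowering it in.

```bash
python3 -m jog '[[[-1.4,0.7,15],0],[[0,0,20],0],[[0,0,20],0],[[0,0,11],0],[[0,0,4],0]]' >/dev/null
python3 -m jog '[[[0,0,1],0],[[0,0,0],0],[[0,0,0],0]]' | grep -E "ee_pos|wrist"
python3 -m jog '[[[0,0,0.7],0],[[0,0,0],0],[[0,0,0],0]]' | grep -E "ee_pos|wrist"
python3 -m jog '[[[0,0,0.5],0],[[0,0,0],0],[[0,0,0],0]]' | grep -E "ee_pos|wrist"
```

```text
ee_pos: [497.5, 242.4, 74.4]
wrist_force: [0.2, 0.5, -1.3]
ee_pos: [497.0, 242.0, 72.9]
wrist_force: [-0.3, -0.4, -1.1]
ee_pos: [497.1, 242.1, 72.4]
wrist_force: [0.2, -0.0, 0.4]
```

```bash
python3 -m jog '[[[0,0,0.4],0],[[0,0,0],0],[[0,0,0],0]]' | grep -E "ee_pos|wrist"
python3 -m jog '[[[0,0,0],0],[[0,0,0],0],[[0,0,0],0],[[0,0,0],0],[[0,0,0],0]]' 100 | grep -E "ee_pos|wrist|open"
python3 -m jog '[[[0,0,-10],0],[[0,0,-30],0],[[0,0,-40],0],[[0,0,-40],0],[[0,0,-20],0]]' >/dev/null
python3 -m jog '[[[0,0,0],-6.5],[[0,0,0],-6.5],[[0,0,0],-6.5],[[0,0,0],0],[[0,0,0],0]]' >/dev/null
python3 - <<'E'
from h import *
go([523.5,-321.7,210],-11)
E
```

```text
ee_pos: [497.1, 242.3, 72.3]
wrist_force: [-1.3, -0.7, 6.2]
ee_pos: [496.9, 242.0, 71.8]
wrist_force: [0.2, 0.4, -0.3]
opening: 85.5
t 42.4 tcp [496.9 242.  212.3] [-548.4  133.3    2.1] yaw -11.0 spin first 0.0 then [-548.3  133.6    2.3] F [-0.3  0.5 -0.6] open 85.5 g 0.0
```

```bash
for i in 1 2; do python3 -m jog '[[[-41,10,0],0],[[-41,10,0],0],[[-41,10,0],0],[[-41,10,0],0],[[-41,10,0],0]]' >/dev/null; done
python3 -m jog '[[[-41,10,0],0],[[-41,10,0],0],[[-41,10,0],0],[[-15,3.5,0],0],[[0,0,0],0]]' >/dev/null
python3 -m jog '[[[0,0,0],0],[[0,0,0],0],[[0,0,0],0]]' >/dev/null
python3 -c "
from h import *
go([523.5,-321.7,65.5],-11)"
```

```text
t 44.1 tcp [ 526.1 -319.6  212.3] [ -2.6  -2.2 146.8] yaw -10.7 spin first 0.3 then [ -2.6  -2.1 146.8] F [-0.3  0.4  0.3] open 85.2 g 0.0
```

```bash
python3 -m jog '[[[-2.6,-2.2,30],0.3],[[0,0,40],0],[[0,0,40],0],[[0,0,26],0],[[0,0,10],0]]' >/dev/null
python3 -m jog '[[[0,0,0],0],[[0,0,0],0],[[0,0,0],0]]' | grep -E "ee_pos"
python3 -m jog '[[[0,0,0],0],[[0,0,0],0],[[0,0,0],0],[[0,0,0],0],[[0,0,0],0]]' 0 45 | grep -E "ee_pos"
python3 -m jog '[[[0,0,0],0],[[0,0,0],0],[[0,0,0],0],[[0,0,0],0],[[0,0,0],0]]' | grep -E "ee_pos|wrist|open|grip"
python3 -m jog '[[[0,0,-10],0],[[0,0,-25],0],[[0,0,-40],0],[[0,0,-40],0],[[0,0,-25],0]]' >/dev/null
python3 -m jog '[[[0,0,0],6.5],[[0,0,0],6.5],[[0,0,0],6.5],[[0,0,0],0],[[0,0,0],0]]' >/dev/null
python3 -c "
from h import *
go([560.6,349.1,210],-30.3)"
```

```text
ee_pos: [524.2, -323.7, 67.8]
ee_pos: [523.2, -323.7, 66.9]
ee_pos: [523.2, -323.7, 66.9]
wrist_force: [-2.4, 0.1, 8.5]
opening: 48.2
gripper_force: 45.4
t 47.0 tcp [ 523.  -323.3  206.2] [ 599.1 -307.5   -3.9] yaw -30.4 spin first -0.1 then [ 599.5 -306.8   -3.8] F [ 0.5  0.1 -1.5] open 48.2 g 47.0
```

```bash
python3 -m jog '[[[18,-9,0],0],[[36,-18,0],0],[[38,-19.5,0],0],[[38,-19.5,0],0],[[38,-19.5,0],0]]' >/dev/null
for i in 1 2; do python3 -m jog '[[[38,-19.5,0],0],[[38,-19.5,0],0],[[38,-19.5,0],0],[[38,-19.5,0],0],[[38,-19.5,0],0]]' >/dev/null; done
python3 -m jog '[[[33,-17,0],0],[[16,-8,0],0],[[0,0,0],0],[[0,0,0],0],[[0,0,0],0]]' >/dev/null
python3 -c "
from h import *
go([559.5,347.2,73],-30.3)"
```

```text
t 49.0 tcp [564.2 344.3 205.7] [  0.3  -5.6 132.7] yaw -30.6 spin first -0.3 then [ 1.000e-01 -5.500e+00  1.327e+02] F [ 0.8 -0.3 -1.3] open 48.5 g 47.0
```

```bash
python3 -m jog '[[[0.3,-5.6,20],-0.3],[[0,0,30],0],[[0,0,12],0],[[0,0,0],0],[[0,0,0],0]]' >/dev/null
python3 -m jog '[[[0,0,0],0],[[0,0,0],0]]' >/dev/null
python3 - <<'E'
from h import *
go([559.5,347.2,73],-30.3)
E
```

```text
t 49.6 tcp [559.6 349.5 145.2] [-2.1  1.  72.2] yaw -30.3 spin first 0.0 then [-2.   1.1 72.2] F [-0.   0.2 -2. ] open 48.2 g 47.0
```

```bash
python3 -m jog '[[[-2.1,1,15],0],[[0,0,20],0],[[0,0,20],0],[[0,0,11],0],[[0,0,4],0]]' >/dev/null
python3 -m jog '[[[0,0,1],0],[[0,0,0],0],[[0,0,0],0]]' | grep -E "ee_pos|wrist"
python3 -m jog '[[[0,0,0.8],0],[[0,0,0],0],[[0,0,0],0]]' | grep -E "ee_pos|wrist"
python3 -m jog '[[[0,0,0.6],0],[[0,0,0],0],[[0,0,0],0]]' | grep -E "ee_pos|wrist"
```

```text
ee_pos: [559.2, 347.2, 73.8]
wrist_force: [-0.5, 0.5, -1.3]
ee_pos: [558.9, 346.8, 72.3]
wrist_force: [-0.6, 0.7, -1.5]
ee_pos: [558.8, 346.7, 71.5]
wrist_force: [0.4, -0.3, -1.7]
```

```bash
python3 -m jog '[[[0.3,0.3,0.7],0],[[0,0,0],0],[[0,0,0],0]]' | grep -E "ee_pos|wrist"
python3 -m jog '[[[0,0,0.3],0],[[0,0,0],0],[[0,0,0],0]]' | grep -E "ee_pos|wrist"
```

```text
ee_pos: [559.2, 347.0, 71.0]
wrist_force: [-1.2, 0.3, 1.7]
ee_pos: [559.3, 347.2, 71.0]
wrist_force: [-1.2, -0.7, 5.7]
```

Contact at the expected height. I'll release, back away and check everything.

```bash
python3 -m jog '[[[0,0,0],0],[[0,0,0],0],[[0,0,0],0],[[0,0,0],0],[[0,0,0],0]]' 100 | grep -E "ee_pos|wrist|open"
python3 -m jog '[[[0,0,-10],0],[[0,0,-30],0],[[0,0,-40],0],[[0,0,-45],0],[[0,0,-45],0]]' >/dev/null
for i in 1 2; do python3 -m jog '[[[-35,19,0],0],[[-38,20,0],0],[[-38,20,0],0],[[-38,20,0],0],[[-38,20,0],0]]' >/dev/null; done
python3 -m jog '[[[-38,20,0],0],[[-20,10,0],0],[[0,0,0],0],[[0,0,0],0],[[0,0,0],0]]' | grep -E "^t|ee_pos"
python3 - <<'E'
from h import *
c="top";im=env.grab_frame(c);cv2.imwrite("pics/t9.png",cv2.resize(im[120:320,80:420],None,fx=2.3,fy=2.3,interpolation=cv2.INTER_CUBIC))
for n in("jar_mid","cork","bottle_white_mid","bottle_blue_mid","mug","mallet","calipers"):
  for r in env.mark_of(n,c)[:3]:
    if r["conf"]>.4: print(n,round(r["conf"],2),w(c,r["centre"]).round(1))
E
```

```text
ee_pos: [559.2, 346.8, 70.4]
wrist_force: [0.0, -0.5, -0.4]
opening: 85.5
t: 54.15
ee_pos: [538.6, -139.6, 241.0]
cork 0.81 [507.6   5.1  19.9]
bottle_white_mid 0.83 [496.7 244.6  69.6]
bottle_white_mid 0.77 [360.6 315.7  76.9]
bottle_white_mid 0.69 [376.5 213.4  55.6]
bottle_blue_mid 0.91 [587.1 474.1  74.1]
bottle_blue_mid 0.59 [561.8 346.4  64.3]
mug 0.91 [732.7 186.8   3.1]
mallet 0.56 [ 356.5 -139.     4. ]
calipers 0.64 [ 728.9 -241.4    0.8]
```

View pics/t9.png

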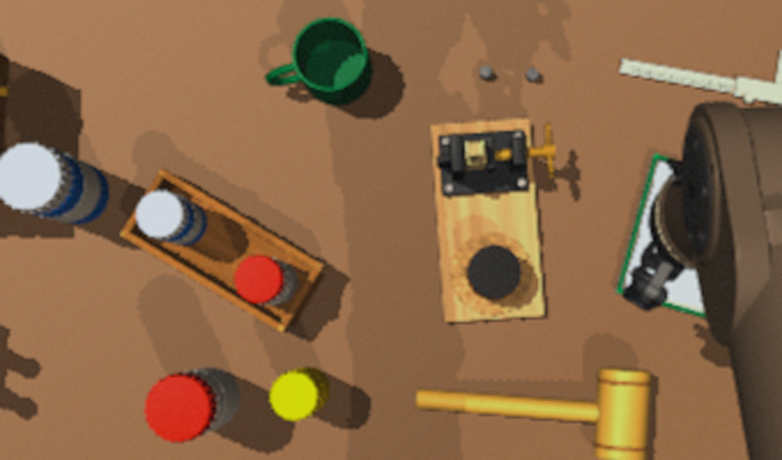

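The bottles are back upright in the caddy at (163,215) and (259,278), the jar is centred on the cork at (493,272), and the mug, mallet and calipers have not moved. Handing in.

```bash
python3 -c "
from rig import env
print(env.job_done())"
```

```text
the job is handed in; nothing more can be done
None
```

I handed the job in at about 54 s: the jar is centred on the cork pad, both bottles stand upright on their original spots in the caddy, and the mug, mallet and calipers were not moved.

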